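# Feel for the heavy side of a flywheel and hold it underneath

## Task

The flywheel on the grey pedestal is out of balance, but nothing on it shows where: its heavy side is hidden inside and has nothing to do with where the crank handle sits. Take it by its black crank handle at least one whole turn round, feel where it is heavy to lift and where it wants to fall, then bring the heavy side straight down underneath the axle and finish holding the handle firmly and still there, ready for marking; do not let go at the end. Leave the loose screwdriver and cutters where they lie.

Things in the scene. Friction and masses are not known exactly. Their poses are not given: they have to be found in the camera images.
- pedestal: grey cast pedestal fixed to the bench, foot 150 x 150 mm; origin at the foot's centre on the bench, x level along the wheel's axle away from the robot, y left, z up. In front (-x) it carries an aluminium drum wheel 128 mm across, 38 mm thick, its axle 175 mm above the bench, its front face 72 mm from the origin; a hub nut sticks out 10 mm, and opposite the handle a steel boss 12 mm
- axis_point (a point): fixed point in the air on the wheel's turning axis, 66 mm in front of the drum's front face, 175 mm above the bench: the centre of the circle on which the handle goes round. Axes as the pedestal's: x along the axle, away from the robot
- handle: the black crank handle: a round sleeve 24 mm across, from 12 to 98 mm in front of the drum's face, level, pointing towards the robot, 50 mm off the axis; its origin is on its centre line 66 mm from the face. The sleeve spins freely on its pin, so a firm grip that keeps its direction can carry it round, any number of turns either way. Sleeve and boss balance each other
- heavy_point (a point): point turning with the wheel, 0.3 mm off the axis towards the heavy side, otherwise where axis_point is: too near the axis for a reading to show the side, and its axes are at an arbitrary angle to it; find it by feel. A hidden 0.7 kg slug 34 mm off the axis pulls with up to 0.23 N m (heavy side level); bearing friction is 0.15 N m, so, let go, the wheel stays within 40 degrees of heavy side down or up, else falls
- driver_mid (a point): middle of a screwdriver lying on the bench, 159 x 24 x 22 mm; bystander
- cutters_mid (a point): middle of a pair of cutters lying on the bench, 143 x 53 x 13 mm; bystander

How it is judged:
On the way, in this order (a step that is already met when the one before it is completed fails the run):
1. the wheel is turned until the heavy side has come into the lower part (within 57 degrees of straight down) (z of heavy_point in the frame of axis_point below -0.0001621 m), for 0.05 s.
2. and on round until the heavy side is up above the level of the axle again (not (z of heavy_point in the frame of axis_point below 3.62e-05 m)), for 0.05 s.
At the end, for the whole second after the job is handed in: the heavy side is within 0.25 rad (14 degrees) of straight down below the axle, the wheel is still (handle under 5 mm/s), and the fingers hold the crank handle with more than 3 N (z of heavy_point in the frame of axis_point below -0.0002907 m and contact force between the fingers and handle above 3 N and linear speed of handle below 0.005 m/s); the arm keeps its last pose, push and grip.
It fails at once if the screwdriver or the cutters are moved more than 30 mm (distance of any of driver_mid, cutters_mid from where it was at the start of the episode above 0.03 m).
It also fails if it takes over 72 s, if anything falls off the work surface, if the arm or the gripper's body presses on something with over 40 N, if the wrist force passes 120 N, or if a joint passes its speed limit or range.

## Robot

A 6-joint arm with a two-finger parallel gripper is mounted at the origin on the work surface; the furniture and walls round the work are solid. World frame = base frame: x ahead of the robot, y to its left, z up, the work surface at z = 0. Lengths are in m, angles in rad, forces in N, time in s.
With the tool pointing down it reaches from about 0.275 to 0.75 m from the base axis. Payload 10.2 kg.
Tool frame: the origin (TCP) lies midway between the tips of the shut fingers; the grasp point (between the pads) lies 19 mm behind it; z points along the fingers, y is the line along which they close (so a half turn about z gives the same grasp; the last joint's range is limited). The gripper opens to 85 mm and grips with 20 to 120 N. Pads are 22 mm wide; open, the fingers measure 114 mm over their backs; the gripper's body (76 mm by 85 mm) begins 54 mm behind the grasp point. The pads swing forward as they close: fully open they stand 13 mm farther back than shut.
Start: joints at [0.946, 0.313, 1.498, -0, 1.331, -0.223], TCP at [0.205, 0.483, 0.231] pointing down, gripper open.
Joint ranges: [-2.94, 2.94], [-0.97, 2.17], [0.19, 2.56], [-1.23, 4.37], [0.02, 3.11], [-2.88, 2.88]. Speed limits (rad/s): [2.39, 2.39, 3.01, 3.14, 3.14, 3.14].

## Interface

Orientations are given as [roll, pitch, yaw] about the fixed x, y, z axes, in that order (R = Rz(yaw) Ry(pitch) Rx(roll)).
In Python, from plant import * gives the robot as it stands. The module is installed in compiled form; this text tells all that it offers.
- The arm moves only by the tool send_rows, never from a script. Its argument "series" is a list of rows, each a list of 7 numbers: the opening, from -1 (shut) to 1 (fully open), then the shift along the tool's x, y, z as a fraction of full scale, then the turn, a rotation vector about the tool's x, y, z as a fraction of full scale. In form: [[hand, tx, ty, tz, rx, ry, rz], ...]. A call has 1 to 20 rows; each row is the pose to reach, as a shift and turn from the pose commanded when the call began, along the tool's axes at that moment; what a row does not reach only later rows make up. Full scale, the value 1, is 0.4 m for a shift and 2 rad for a turn. A row lasts 1/10 s, in which the tool goes at most 50 mm and 8.59 degrees, less where a joint would pass 70% of its speed; a pose out of reach is approached as far as the arm can. A call with a number of a shift or a turn outside -1 to 1 is refused whole. A call with a gripper value outside its range is refused whole. The fingers move at their own pace and stop on an object; "newtons" is the grip in N (left out, the last holds). Time passes only in rows, so rows that repeat a pose let the fingers close. It gives the time, the measured TCP pose, the force, the opening and the grip force at its end, in the units of the state.
- read_state(): the state, without advancing time (a new reading comes with each control period).
- get_image(name): name is "scene" or "top"; returns a dict with "color" (384x512x3 uint8, red, green, blue), "camera_matrix" (3x3 intrinsics, pixels), "k1" (the pictures are not rectified: a ray, as slopes to the right and down, at radius r is drawn at 1 + k1 r^2 times it, then the intrinsics apply), "R" (3x3) and "t" (3): a world point X has camera coordinates R X + t. Camera axes: x right, y down, z forward; pixel columns grow to the right and rows downward; lengths in m; the calibration is good to about 2 mm. A picture is of the moment at which its call begins. There is no depth.
- job_done(): hands the job in; it is judged then, once.
The state is a dict: "t": time; "q": joint angles; "joint_velocities": joint speeds; "effort": joint torques, N m; "tcp_pos": TCP position; "orientation": TCP orientation; "wrist_force": force on the tool from outside, world axes, zero at the start; "wrist_torque": the same for the moment, N m; "width": finger opening in m; "grip_force": force on a finger pad.
Only numpy, scipy, OpenCV 4.12 (cv2) and the standard library are available. Lean on these libraries where they do the work, as an engineer would, in place of code of your own. Each camera call takes 0.05 s, during which the arm holds its last target. There are 200 camera calls.

## Working session

There is one attempt and no reset: what is moved stays moved. The work goes in short steps, Python scripts to look and compute and a tool call to move; the robot and the scene stay as the last step left them, time stands still between calls to the robot, and variables do not carry over. Pictures are saved under pics/ and viewed, at most 10 in all, crops included, and the job is handed in when it is done.

Besides the shell and the picture viewer there is one more tool, called after "Request:" in YAML: its name, and indented under it one key for each argument. send_rows: Moves the arm, as the interface text tells. Shift numbers are shares of 0.4 m and turn numbers shares of 2 rad, none past 1 either way. Its arguments: {"type":"object","properties":{"series":{"type":"array","items":{"type":"array","items":{"type":"number","minimum":-1,"maximum":1}}},"newtons":{"type":"number"}},"required":["series"]}

```bash
mkdir -p pics; python3 - <<'E'
from plant import *
import cv2,numpy as np
for n in("scene","top"):
    im=get_image(n); cv2.imwrite(f"pics/{n}0.png",im["color"][...,::-1])
    print(n,im["camera_matrix"].tolist(),im["k1"],np.round(im["R"],4).tolist(),np.round(im["t"],4).tolist())
print(read_state())
E
```

```text
scene [[349.10407718840435, 0.0, 258.67519095695235], [0.0, 349.10407718840435, 191.232496185882], [0.0, 0.0, 1.0]] -0.1086838737095501 [[0.7865, -0.6176, -0.0062], [-0.3237, -0.4036, -0.8558], [0.526, 0.6751, -0.5173]] [-0.3725, 0.3858, 0.5314]
top [[449.1078376594809, 0.0, 252.52004469355376], [0.0, 449.1078376594809, 193.33013480894567], [0.0, 0.0, 1.0]] -0.032080036586369334 [[-0.0205, -0.9998, -0.0012], [-0.9947, 0.0206, -0.1009], [0.1009, -0.0009, -0.9949]] [0.1273, 0.5843, 0.9989]
{'t': 0.1, 'q': array([ 9.45613314e-01,  3.13392461e-01,  1.49836049e+00, -9.26857831e-06,
        1.33099797e+00, -2.23377183e-01]), 'joint_velocities': array([ 0.00147463, -0.00208355, -0.00227628, -0.00179503,  0.00077413,
       -0.00153513]), 'effort': array([ 2.96974104e-03, -4.12899470e+01, -2.60142195e+01, -1.49032244e-04,
        3.08843577e-03,  5.01911217e-06]), 'tcp_pos': array([0.20518203, 0.48299509, 0.23079335]), 'orientation': array([-3.14046117e+00, -2.47807498e-04,  2.73978889e+00]), 'wrist_force': array([ 0.54415068, -0.27190783, -0.04658537]), 'wrist_torque': array([ 0.03485038, -0.01733052, -0.00723905]), 'grip_force': 0.0, 'width': 0.0851578763039203}
```

View pics/scene0.png

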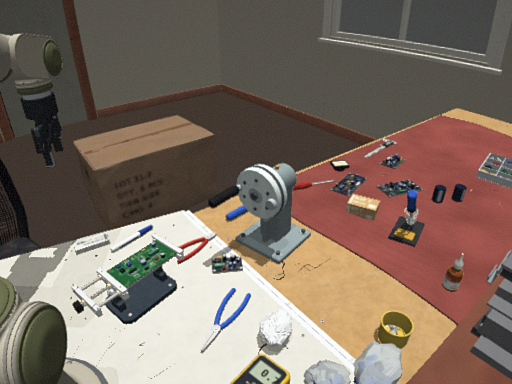

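View pics/top0.png

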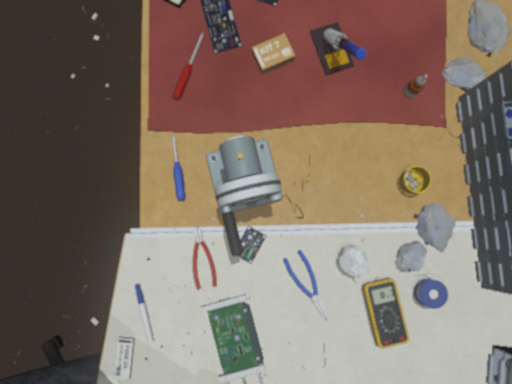

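The scene picture shows the pedestal's foot at about (272,238), the drum at (265,192) and the black handle at (222,197). In the top picture the handle runs from (227,210) to (236,254), with a screwdriver at (178,170) and cutters at (203,262) and (305,283). I'll enlarge both.

```bash
python3 - <<'E'
import cv2,numpy as np
a=cv2.imread("pics/scene0.png")[150:270,190:320]; b=cv2.imread("pics/top0.png")[125:265,165:295]
f=lambda i:cv2.resize(i,None,fx=3,fy=4,interpolation=cv2.INTER_CUBIC)
a=cv2.copyMakeBorder(a,0,20,0,0,cv2.BORDER_CONSTANT)
cv2.imwrite("pics/c0.png",np.hstack([f(a),f(b)]))
E
```

```text
(no output)
```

View pics/c0.png

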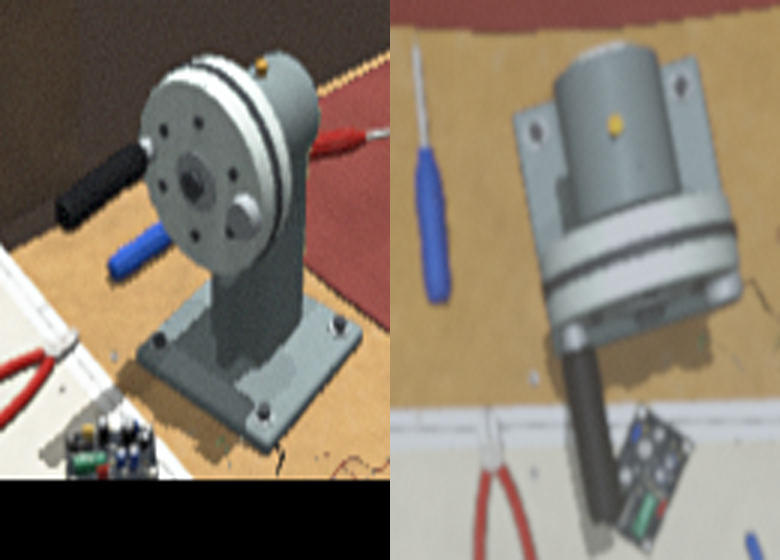

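```bash
cat > h.py <<'E'
from plant import *
import cv2,numpy as np
from scipy.optimize import least_squares
from scipy.spatial.transform import Rotation as Ro
def proj(im,X):
    X=np.atleast_2d(X)
    return cv2.projectPoints(X,cv2.Rodrigues(im["R"])[0],np.array(im["t"],float),im["camera_matrix"],np.array([im["k1"],0,0,0,0.]))[0][:,0]
E
python3 - <<'E'
from h import *
S=get_image("scene");T=get_image("top")
s=lambda u,v:(190+u/3,150+v/4); t=lambda u,v:(165+(u-390)/3,125+v/4)
def pts(p):
    x,y,w,ph,h=p; c,d=50e-3*np.cos(ph),50e-3*np.sin(ph)  # phi from +y(left) up to z
    A=np.array([[-.075,.075,h],[.075,-.075,h],[-.075,-.075,h],[-.082,0,.175],[-.084,-c,.175-d],[-.170,c,.175+d],[-.084,c,.175+d]])
    B=np.array([[.075,.075,h],[.075,-.075,h],[-.170,c,.175+d],[-.084,c,.175+d]])
    R=Ro.from_euler("z",w).as_matrix()
    return A@R.T+[x,y,0],B@R.T+[x,y,0]
oa=np.array([s(*q) for q in[(138,350),(362,325),(265,440),(192,180),(240,213),(66,214),(143,160)]])
ob=np.array([t(*q) for q in[(514,110),(693,58),(604,520),(578,348)]])
f=lambda p:np.r_[(proj(S,pts(p)[0])-oa).ravel(),(proj(T,pts(p)[1])-ob).ravel()]
r=least_squares(f,[.6,.05,.2,.5,.01],loss="soft_l1");print(r.x,r.cost);print(np.round(r.fun.reshape(-1,2),1))
x,y,w,ph,h=r.x;R=Ro.from_euler("z",w).as_matrix()
print("axis pt",R@[-.138,0,.175]+[x,y,0],"handle",R@[-.138,.05*np.cos(ph),.175+.05*np.sin(ph)]+[x,y,0])
# bench objects
K=T["camera_matrix"]
for n,q in dict(scr=(178,170),redcut=(203,262),bluecut=(305,283)).items():
    u=cv2.undistortPoints(np.array([[q]],float),K,np.array([T["k1"],0,0,0]))[0,0]
    d=T["R"].T@[*u,1];o=-T["R"].T@T["t"];print(n,o-d*(o[2]/d[2]))
E
```

```text
[ 0.63086351  0.13525003  0.219979   -0.00705857  0.01130368] 7.876356487163607
[[-1.6 -0.5]
 [ 0.9  0.4]
 [ 0.8  0.8]
 [-0.9  0.7]
 [-0.3  0.1]
 [-1.3  1.2]
 [-1.1 -0.7]
 [-1.2 -0. ]
 [ 1.  -2. ]
 [ 1.2 -0.8]
 [-0.5 -0.8]]
axis pt [0.49618903 0.10513717 0.175     ] handle [0.48527885 0.15393105 0.17464707]
scr [0.64910459 0.29080951 0.        ]
redcut [0.4318922  0.23357464 0.        ]
bluecut [ 0.37888318 -0.00184433  0.        ]
```

```bash
cat >> h.py <<'E'
W=.22
def cmd(target,yaw):
    s=read_state(); R=Ro.from_euler("xyz",s["orientation"]); Rt=Ro.from_euler("xyz",[np.pi,0,yaw])
    return np.round(R.inv().apply(np.array(target)-s["tcp_pos"])/.4,4),np.round((R.inv()*Rt).as_rotvec()/2,4)
E
python3 - <<'E'
from h import *
print(cmd([.485,.154,.255],np.pi+W))
E
```

```text
(array([-0.9655, -0.4837, -0.0599]), array([-3.000e-04, -2.000e-04, -3.109e-01]))
```

Request:
send_rows:
  series:
    - [1,-0.2,-0.1,-0.06,0,0,-0.06]
    - [1,-0.4,-0.2,-0.06,0,0,-0.12]
    - [1,-0.6,-0.3,-0.06,0,0,-0.18]
    - [1,-0.8,-0.4,-0.06,0,0,-0.24]
    - [1,-0.9655,-0.4837,-0.06,0,0,-0.311]
    - [1,-0.9655,-0.4837,-0.06,0,0,-0.311]
    - [1,-0.9655,-0.4837,-0.06,0,0,-0.311]
    - [1,-0.9655,-0.4837,-0.06,0,0,-0.311]
    - [1,-0.9655,-0.4837,-0.06,0,0,-0.311]
    - [1,-0.9655,-0.4837,-0.06,0,0,-0.311]
    - [1,-0.9655,-0.4837,-0.06,0,0,-0.311]
    - [1,-0.9655,-0.4837,-0.06,0,0,-0.311]
    - [1,-0.9655,-0.4837,-0.06,0,0,-0.311]

```text
t: 1.5
tcp_pos: [0.4845, 0.1551, 0.2554]
orientation: [3.141, 0.0, -2.92]
wrist_force: [0.4, -0.2, -0.1]
width: 0.0853
grip_force: 0.0
```

```bash
python3 - <<'E'
from h import *
print(cmd([.485,.154,.156],np.pi+W),read_state()["wrist_force"])
a=get_image("scene")["color"][80:280,150:350,::-1];b=get_image("top")["color"][110:310,130:330,::-1]
cv2.imwrite("pics/c1.png",cv2.resize(np.hstack([a,b]),None,fx=2,fy=2,interpolation=cv2.INTER_CUBIC))
E
```

```text
(array([-0.0007, -0.0029,  0.2486]), array([0.0001, 0.    , 0.0009])) [ 0.42818055 -0.16596746 -0.06022103]
```

View pics/c1.png

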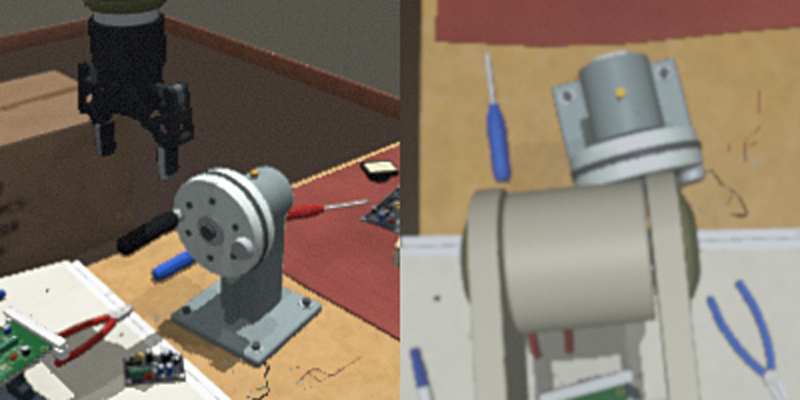

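The gripper hangs over the handle: its fingers are at (105,140) and (168,165) in the crop and the handle is at (148,232). Next I go down and close.

Request:
send_rows:
  series:
    - [1,0,-0.003,0.08,0,0,0]
    - [1,0,-0.003,0.17,0,0,0]
    - [1,0,-0.003,0.248,0,0,0]
    - [1,0,-0.003,0.248,0,0,0]
    - [-1,0,-0.003,0.248,0,0,0]
    - [-1,0,-0.003,0.248,0,0,0]
    - [-1,0,-0.003,0.248,0,0,0]
    - [-1,0,-0.003,0.248,0,0,0]
    - [-1,0,-0.003,0.248,0,0,0]
    - [-1,0,-0.003,0.248,0,0,0]
    - [-1,0,-0.003,0.248,0,0,0]
    - [-1,0,-0.003,0.248,0,0,0]
  newtons: 80

```text
t: 2.8
tcp_pos: [0.4854, 0.1543, 0.1568]
orientation: [3.139, 0.002, -2.921]
wrist_force: [-0.9, 8.6, 1.4]
width: 0.0221
grip_force: 78.1
```

```bash
python3 - <<'E'
from h import *
s=read_state();print(s)
E
```

```text
{'t': 2.8, 'q': array([ 0.0760396 ,  0.35006532,  1.65162804,  0.00310797,  1.13870361,
       -1.71634335]), 'joint_velocities': array([-0.00099479, -0.00120493,  0.00175815, -0.00073787,  0.00072966,
       -0.00018451]), 'effort': array([-4.44218159e+00, -3.97382390e+01, -2.32618725e+01, -1.89984106e+00,
       -1.06220604e-01, -2.34053488e-02]), 'tcp_pos': array([0.48538382, 0.15433936, 0.1568168 ]), 'orientation': array([ 3.13897178e+00,  1.59078212e-03, -2.92130796e+00]), 'wrist_force': array([-0.86115695,  8.62321071,  1.43335209]), 'wrist_torque': array([1.35376989, 0.17720725, 0.01607011]), 'grip_force': 78.09155702590942, 'width': 0.022068611449194742}
```

```bash
python3 - <<'E'
import numpy as np
for a in range(0,360,30):
    p=np.radians(a+np.arange(0,31,5)[0:]);y=.125*(np.cos(p)-np.cos(p[0]));z=-.125*(np.sin(p)-np.sin(p[0]))
    print(a,[[-1,0,round(u,4),round(v,4),0,0,0] for u,v in zip(y[1:],z[1:])])
E
```

```text
0 [[-1, 0, np.float64(-0.0005), np.float64(-0.0109), 0, 0, 0], [-1, 0, np.float64(-0.0019), np.float64(-0.0217), 0, 0, 0], [-1, 0, np.float64(-0.0043), np.float64(-0.0324), 0, 0, 0], [-1, 0, np.float64(-0.0075), np.float64(-0.0428), 0, 0, 0], [-1, 0, np.float64(-0.0117), np.float64(-0.0528), 0, 0, 0], [-1, 0, np.float64(-0.0167), np.float64(-0.0625), 0, 0, 0]]
30 [[-1, 0, np.float64(-0.0059), np.float64(-0.0092), 0, 0, 0], [-1, 0, np.float64(-0.0125), np.float64(-0.0178), 0, 0, 0], [-1, 0, np.float64(-0.0199), np.float64(-0.0259), 0, 0, 0], [-1, 0, np.float64(-0.0279), np.float64(-0.0333), 0, 0, 0], [-1, 0, np.float64(-0.0366), np.float64(-0.0399), 0, 0, 0], [-1, 0, np.float64(-0.0458), np.float64(-0.0458), 0, 0, 0]]
60 [[-1, 0, np.float64(-0.0097), np.float64(-0.005), 0, 0, 0], [-1, 0, np.float64(-0.0197), np.float64(-0.0092), 0, 0, 0], [-1, 0, np.float64(-0.0301), np.float64(-0.0125), 0, 0, 0], [-1, 0, np.float64(-0.0408), np.float64(-0.0148), 0, 0, 0], [-1, 0, np.float64(-0.0516), np.float64(-0.0163), 0, 0, 0], [-1, 0, np.float64(-0.0625), np.float64(-0.0167), 0, 0, 0]]
90 [[-1, 0
[... 2498 characters left out ...]
float64(0.0092), np.float64(-0.0059), 0, 0, 0], [-1, 0, np.float64(0.0178), np.float64(-0.0125), 0, 0, 0], [-1, 0, np.float64(0.0259), np.float64(-0.0199), 0, 0, 0], [-1, 0, np.float64(0.0333), np.float64(-0.0279), 0, 0, 0], [-1, 0, np.float64(0.0399), np.float64(-0.0366), 0, 0, 0], [-1, 0, np.float64(0.0458), np.float64(-0.0458), 0, 0, 0]]
330 [[-1, 0, np.float64(0.005), np.float64(-0.0097), 0, 0, 0], [-1, 0, np.float64(0.0092), np.float64(-0.0197), 0, 0, 0], [-1, 0, np.float64(0.0125), np.float64(-0.0301), 0, 0, 0], [-1, 0, np.float64(0.0148), np.float64(-0.0408), 0, 0, 0], [-1, 0, np.float64(0.0163), np.float64(-0.0516), 0, 0, 0], [-1, 0, np.float64(0.0167), np.float64(-0.0625), 0, 0, 0]]
```

Request:
send_rows:
  series:
    - [-1,0,-0.0005,-0.0109,0,0,0]
    - [-1,0,-0.0019,-0.0217,0,0,0]
    - [-1,0,-0.0043,-0.0324,0,0,0]
    - [-1,0,-0.0075,-0.0428,0,0,0]
    - [-1,0,-0.0117,-0.0528,0,0,0]
    - [-1,0,-0.0167,-0.0625,0,0,0]

```text
t: 3.4
tcp_pos: [0.4871, 0.1465, 0.1817]
orientation: [3.141, 0.001, -2.921]
wrist_force: [3.3, 2.9, -0.7]
width: 0.0218
grip_force: 78.8
```

Request:
send_rows:
  series:
    - [-1,0,-0.0059,-0.0092,0,0,0]
    - [-1,0,-0.0125,-0.0178,0,0,0]
    - [-1,0,-0.0199,-0.0259,0,0,0]
    - [-1,0,-0.0279,-0.0333,0,0,0]
    - [-1,0,-0.0366,-0.0399,0,0,0]
    - [-1,0,-0.0458,-0.0458,0,0,0]

```text
t: 4.0
tcp_pos: [0.4913, 0.1275, 0.1992]
orientation: [-3.14, 0.0, -2.922]
wrist_force: [8.3, -2.5, -8.0]
width: 0.0218
grip_force: 78.5
```

Request:
send_rows:
  series:
    - [-1,0,-0.0097,-0.005,0,0,0]
    - [-1,0,-0.0197,-0.0092,0,0,0]
    - [-1,0,-0.0301,-0.0125,0,0,0]
    - [-1,0,-0.0408,-0.0148,0,0,0]
    - [-1,0,-0.0516,-0.0163,0,0,0]
    - [-1,0,-0.0625,-0.0167,0,0,0]

```text
t: 4.6
tcp_pos: [0.4967, 0.1035, 0.2045]
orientation: [3.141, -0.001, -2.922]
wrist_force: [13.0, 1.9, -17.3]
width: 0.022
grip_force: 78.9
```

Request:
send_rows:
  series:
    - [-1,0,-0.0109,0.0005,0,0,0]
    - [-1,0,-0.0217,0.0019,0,0,0]
    - [-1,0,-0.0324,0.0043,0,0,0]
    - [-1,0,-0.0428,0.0075,0,0,0]
    - [-1,0,-0.0528,0.0117,0,0,0]
    - [-1,0,-0.0625,0.0167,0,0,0]

```text
t: 5.2
tcp_pos: [0.5018, 0.0807, 0.1975]
orientation: [3.138, -0.001, -2.922]
wrist_force: [11.3, 10.5, -17.4]
width: 0.0221
grip_force: 79.2
```

Request:
send_rows:
  series:
    - [-1,0,-0.0092,0.0059,0,0,0]
    - [-1,0,-0.0178,0.0125,0,0,0]
    - [-1,0,-0.0259,0.0199,0,0,0]
    - [-1,0,-0.0333,0.0279,0,0,0]
    - [-1,0,-0.0399,0.0366,0,0,0]
    - [-1,0,-0.0458,0.0458,0,0,0]

```text
t: 5.8
tcp_pos: [0.5056, 0.0637, 0.18]
orientation: [3.137, 0.0, -2.921]
wrist_force: [7.6, 15.5, -8.6]
width: 0.0222
grip_force: 79.8
```

Request:
send_rows:
  series:
    - [-1,0,-0.005,0.0097,0,0,0]
    - [-1,0,-0.0092,0.0197,0,0,0]
    - [-1,0,-0.0125,0.0301,0,0,0]
    - [-1,0,-0.0148,0.0408,0,0,0]
    - [-1,0,-0.0163,0.0516,0,0,0]
    - [-1,0,-0.0167,0.0625,0,0,0]

```text
t: 6.4
tcp_pos: [0.5072, 0.0569, 0.1562]
orientation: [3.138, 0.001, -2.921]
wrist_force: [3.8, 12.5, 1.1]
width: 0.0219
grip_force: 80.7
```

Request:
send_rows:
  series:
    - [-1,0,0.0005,0.0109,0,0,0]
    - [-1,0,0.0019,0.0217,0,0,0]
    - [-1,0,0.0043,0.0324,0,0,0]
    - [-1,0,0.0075,0.0428,0,0,0]
    - [-1,0,0.0117,0.0528,0,0,0]
    - [-1,0,0.0167,0.0625,0,0,0]

```text
t: 7.0
tcp_pos: [0.5061, 0.062, 0.1319]
orientation: [3.141, 0.001, -2.921]
wrist_force: [1.5, 3.1, 5.4]
width: 0.0218
grip_force: 81.2
```

Request:
send_rows:
  series:
    - [-1,0,0.0059,0.0092,0,0,0]
    - [-1,0,0.0125,0.0178,0,0,0]
    - [-1,0,0.0199,0.0259,0,0,0]
    - [-1,0,0.0279,0.0333,0,0,0]
    - [-1,0,0.0366,0.0399,0,0,0]
    - [-1,0,0.0458,0.0458,0,0,0]

```text
t: 7.6
tcp_pos: [0.5023, 0.0787, 0.1128]
orientation: [-3.139, 0.001, -2.922]
wrist_force: [4.5, -7.6, -0.6]
width: 0.0217
grip_force: 80.8
```

Request:
send_rows:
  series:
    - [-1,0,0.0097,0.005,0,0,0]
    - [-1,0,0.0197,0.0092,0,0,0]
    - [-1,0,0.0301,0.0125,0,0,0]
    - [-1,0,0.0408,0.0148,0,0,0]
    - [-1,0,0.0516,0.0163,0,0,0]
    - [-1,0,0.0625,0.0167,0,0,0]

```text
t: 8.2
tcp_pos: [0.4967, 0.103, 0.1047]
orientation: [-3.14, -0.0, -2.922]
wrist_force: [11.4, -6.8, -15.0]
width: 0.0218
grip_force: 79.5
```

Request:
send_rows:
  series:
    - [-1,0,0.0109,-0.0005,0,0,0]
    - [-1,0,0.0217,-0.0019,0,0,0]
    - [-1,0,0.0324,-0.0043,0,0,0]
    - [-1,0,0.0428,-0.0075,0,0,0]
    - [-1,0,0.0528,-0.0117,0,0,0]
    - [-1,0,0.0625,-0.0167,0,0,0]

```text
t: 8.8
tcp_pos: [0.4908, 0.1289, 0.1107]
orientation: [3.14, -0.001, -2.922]
wrist_force: [13.1, 3.7, -20.4]
width: 0.0221
grip_force: 79.3
```

Request:
send_rows:
  series:
    - [-1,0,0.0092,-0.0059,0,0,0]
    - [-1,0,0.0178,-0.0125,0,0,0]
    - [-1,0,0.0259,-0.0199,0,0,0]
    - [-1,0,0.0333,-0.0279,0,0,0]
    - [-1,0,0.0399,-0.0366,0,0,0]
    - [-1,0,0.0458,-0.0458,0,0,0]

```text
t: 9.4
tcp_pos: [0.4866, 0.1479, 0.1296]
orientation: [3.138, -0.0, -2.922]
wrist_force: [7.9, 10.5, -12.9]
width: 0.0218
grip_force: 79.8
```

Request:
send_rows:
  series:
    - [-1,0,0.005,-0.0097,0,0,0]
    - [-1,0,0.0092,-0.0197,0,0,0]
    - [-1,0,0.0125,-0.0301,0,0,0]
    - [-1,0,0.0148,-0.0408,0,0,0]
    - [-1,0,0.0163,-0.0516,0,0,0]
    - [-1,0,0.0167,-0.0625,0,0,0]

```text
t: 10.0
tcp_pos: [0.4852, 0.1544, 0.1556]
orientation: [3.139, 0.0, -2.921]
wrist_force: [5.9, 8.8, -4.7]
width: 0.0219
grip_force: 80.6
```

```bash
cat > fit.py <<'E'
from h import *
D=np.array([[.4871,.1465,.1817,3.3,2.9,-.7],[.4913,.1275,.1992,8.3,-2.5,-8],[.4967,.1035,.2045,13,1.9,-17.3],[.5018,.0807,.1975,11.3,10.5,-17.4],[.5056,.0637,.18,7.6,15.5,-8.6],[.5072,.0569,.1562,3.8,12.5,1.1],[.5061,.062,.1319,1.5,3.1,5.4],[.5023,.0787,.1128,4.5,-7.6,-.6],[.4967,.103,.1047,11.4,-6.8,-15],[.4908,.1289,.1107,13.1,3.7,-20.4],[.4866,.1479,.1296,7.9,10.5,-12.9],[.4852,.1544,.1556,5.9,8.8,-4.7]])
d=np.polyfit(D[:,1],D[:,0],1);w=-np.arctan(d[0]);print("yaw",w)
y=-np.sin(w)*D[:,0]+np.cos(w)*D[:,1];z=D[:,2]
r=least_squares(lambda p:np.hypot(y-p[0],z-p[1])-p[2],[y.mean(),z.mean(),.05]);print(r.x,np.abs(r.fun).max())
ph=np.arctan2(z-r.x[1],y-r.x[0]);fy=-np.sin(w)*D[:,3]+np.cos(w)*D[:,4];fz=D[:,5]
fr=fy*np.cos(ph)+fz*np.sin(ph);ft=-(-fy*np.sin(ph)+fz*np.cos(ph))*r.x[2]
A=np.c_[np.ones_like(ph),np.cos(ph),np.sin(ph)]
c,*_=np.linalg.lstsq(A,ft,rcond=None);print("fric,amp",c[0],np.hypot(*c[1:]))
delta=np.arctan2(-c[2],c[1]);print("delta deg",np.degrees(delta),"handle phi for heavy down",np.degrees(-np.pi/2-delta)%360)
print(np.c_[np.degrees(ph),fr,ft,ft-A@c].round(2))
E
python3 fit.py
```

```text
yaw 0.22193470016157854
[-0.00621534  0.1545295   0.04998609] 0.00012159834579221485
fric,amp 0.16470644897016487 0.2692733662183622
delta deg 71.37164133824436 handle phi for heavy down 198.62835866175567
[[ 3.2960e+01  1.3800e+00  9.0000e-02 -1.0000e-02]
 [ 6.3320e+01 -9.0600e+00 -1.0000e-02  1.0000e-02]
 [ 9.2470e+01 -1.7240e+01 -9.0000e-02  1.0000e-02]
 [ 1.2070e+02 -1.8920e+01 -1.1000e-01 -1.0000e-02]
 [ 1.4932e+02 -1.5950e+01 -3.0000e-02  1.0000e-02]
 [ 1.7808e+02 -1.1310e+01  7.0000e-02  0.0000e+00]
 [-1.5315e+02 -4.8400e+00  1.8000e-01 -2.0000e-02]
 [-1.2346e+02  5.1300e+00  3.3000e-01  0.0000e+00]
 [-9.3040e+01  1.5460e+01  4.2000e-01  0.0000e+00]
 [-6.1380e+01  1.8250e+01  4.6000e-01  3.0000e-02]
 [-2.9890e+01  1.3800e+01  3.5000e-01 -2.0000e-02]
 [ 1.2300e+00  7.1800e+00  2.4000e-01 -0.0000e+00]]
```

Request:
send_rows:
  series:
    - [-1,0,-0.0005,0.0109,0,0,0]
    - [-1,0,-0.0019,0.0217,0,0,0]
    - [-1,0,-0.0043,0.0324,0,0,0]
    - [-1,0,-0.0075,0.0428,0,0,0]
    - [-1,0,-0.0117,0.0528,0,0,0]
    - [-1,0,-0.0167,0.0625,0,0,0]

```text
t: 10.6
tcp_pos: [0.4866, 0.1483, 0.1303]
orientation: [3.138, 0.001, -2.921]
wrist_force: [6.4, 13.7, -6.0]
width: 0.0217
grip_force: 80.9
```

Request:
send_rows:
  series:
    - [-1,0,-0.0059,0.0092,0,0,0]
    - [-1,0,-0.0125,0.0178,0,0,0]
    - [-1,0,-0.0199,0.0259,0,0,0]
    - [-1,0,-0.0279,0.0333,0,0,0]
    - [-1,0,-0.0366,0.0399,0,0,0]
    - [-1,0,-0.0458,0.0458,0,0,0]

```text
t: 11.2
tcp_pos: [0.4907, 0.1298, 0.1111]
orientation: [3.139, -0.0, -2.922]
wrist_force: [10.5, 8.7, -14.6]
width: 0.0217
grip_force: 80.1
```

Request:
send_rows:
  series:
    - [-1,0,-0.0097,0.005,0,0,0]
    - [-1,0,-0.0197,0.0092,0,0,0]
    - [-1,0,-0.0301,0.0125,0,0,0]
    - [-1,0,-0.0408,0.0148,0,0,0]
    - [-1,0,-0.0516,0.0163,0,0,0]
    - [-1,0,-0.0625,0.0167,0,0,0]

```text
t: 11.8
tcp_pos: [0.4965, 0.104, 0.1046]
orientation: [3.141, -0.0, -2.922]
wrist_force: [9.8, 1.1, -12.0]
width: 0.0218
grip_force: 80.0
```

Request:
send_rows:
  series:
    - [-1,0,-0.0109,-0.0005,0,0,0]
    - [-1,0,-0.0217,-0.0019,0,0,0]
    - [-1,0,-0.0324,-0.0043,0,0,0]
    - [-1,0,-0.0428,-0.0075,0,0,0]
    - [-1,0,-0.0528,-0.0117,0,0,0]
    - [-1,0,-0.0625,-0.0167,0,0,0]

```text
t: 12.4
tcp_pos: [0.5022, 0.0793, 0.1124]
orientation: [-3.141, 0.001, -2.922]
wrist_force: [6.3, -0.8, -1.8]
width: 0.0216
grip_force: 80.8
```

Request:
send_rows:
  series:
    - [-1,0,-0.0092,-0.0059,0,0,0]
    - [-1,0,-0.0178,-0.0125,0,0,0]
    - [-1,0,-0.0259,-0.0199,0,0,0]
    - [-1,0,-0.0333,-0.0279,0,0,0]
    - [-1,0,-0.0399,-0.0366,0,0,0]
    - [-1,0,-0.0458,-0.0458,0,0,0]

```text
t: 13.0
tcp_pos: [0.506, 0.0625, 0.1311]
orientation: [3.14, 0.001, -2.922]
wrist_force: [4.9, 6.5, -0.1]
width: 0.0215
grip_force: 81.0
```

Request:
send_rows:
  series:
    - [-1,0,-0.005,-0.0097,0,0,0]
    - [-1,0,-0.0092,-0.0197,0,0,0]
    - [-1,0,-0.0125,-0.0301,0,0,0]
    - [-1,0,-0.0148,-0.0408,0,0,0]
    - [-1,0,-0.0163,-0.0516,0,0,0]
    - [-1,0,-0.0167,-0.0625,0,0,0]

```text
t: 13.6
tcp_pos: [0.5072, 0.0569, 0.1556]
orientation: [3.138, 0.001, -2.922]
wrist_force: [7.0, 10.1, -5.0]
width: 0.022
grip_force: 80.8
```

```bash
cat >> fit.py <<'E'
print("--- joint fit")
E2=np.array([[.4866,.1483,.1303,6.4,13.7,-6],[.4907,.1298,.1111,10.5,8.7,-14.6],[.4965,.104,.1046,9.8,1.1,-12],[.5022,.0793,.1124,6.3,-.8,-1.8],[.506,.0625,.1311,4.9,6.5,-.1],[.5072,.0569,.1556,7,10.1,-5]])
B=np.vstack([D,E2]);sg=np.r_[np.ones(12),-np.ones(6)]
y=-np.sin(w)*B[:,0]+np.cos(w)*B[:,1];z=B[:,2];ph=np.arctan2(z-r.x[1],y-r.x[0])
fy=-np.sin(w)*B[:,3]+np.cos(w)*B[:,4];fz=B[:,5];ft=-(-fy*np.sin(ph)+fz*np.cos(ph))*.05
A=np.c_[sg,np.cos(ph),np.sin(ph)];c,*_=np.linalg.lstsq(A,ft,rcond=None)
delta=np.arctan2(-c[2],c[1]);print(c[0],np.hypot(*c[1:]),"down at",np.degrees(-np.pi/2-delta)%360)
print(np.c_[np.degrees(ph),ft,ft-A@c].round(3))
E
python3 fit.py | sed -n '/joint/,$p'
```

```text
--- joint fit
0.16809677330067596 0.26159086034562595 down at 196.97344587887912
[[ 3.29600e+01  8.70000e-02 -9.00000e-03]
 [ 6.33230e+01 -1.10000e-02  1.00000e-02]
 [ 9.24700e+01 -8.80000e-02 -2.00000e-03]
 [ 1.20705e+02 -1.11000e-01 -2.50000e-02]
 [ 1.49324e+02 -2.70000e-02 -2.00000e-03]
 [ 1.78084e+02  7.40000e-02 -9.00000e-03]
 [-1.53153e+02  1.80000e-01 -3.30000e-02]
 [-1.23461e+02  3.34000e-01 -1.00000e-03]
 [-9.30360e+01  4.17000e-01  3.00000e-03]
 [-6.13760e+01  4.57000e-01  3.20000e-02]
 [-2.98860e+01  3.47000e-01 -1.20000e-02]
 [ 1.22600e+00  2.43000e-01  4.00000e-03]
 [-2.89680e+01 -2.70000e-02 -4.70000e-02]
 [-6.02520e+01  9.40000e-02  7.00000e-03]
 [-9.18630e+01  3.50000e-02 -4.50000e-02]
 [-1.22629e+02  4.30000e-02  4.10000e-02]
 [-1.52071e+02 -1.28000e-01 -9.00000e-03]
 [ 1.78772e+02 -2.41000e-01  9.00000e-03]]
```

Request:
send_rows:
  series:
    - [-1,0,0.0005,0.0109,0,0,0]
    - [-1,0,0.0019,0.0217,0,0,0]
    - [-1,0,0.0043,0.0324,0,0,0]
    - [-1,0,0.0075,0.0428,0,0,0]
    - [-1,0,0.0075,0.0428,0,0,0]
    - [-1,0,0.0075,0.0428,0,0,0]
    - [-1,0,0.0075,0.0428,0,0,0]
    - [-1,0,0.0075,0.0428,0,0,0]
    - [-1,0,0.0075,0.0428,0,0,0]
    - [-1,0,0.0075,0.0428,0,0,0]

```text
t: 14.6
tcp_pos: [0.5066, 0.0594, 0.1387]
orientation: [3.139, 0.001, -2.922]
wrist_force: [4.6, 6.8, -0.8]
width: 0.0221
grip_force: 81.2
```

```bash
python3 - <<'E'
from h import *
s=read_state();p=s["tcp_pos"];w=.2219;y=-np.sin(w)*p[0]+np.cos(w)*p[1]
print(np.degrees(np.arctan2(p[2]-.15453,y+.006215))%360,s["joint_velocities"],s["wrist_force"],s["grip_force"])
E
```

```text
198.43895134780956 [ 2.60752165e-05  1.01157062e-03 -1.09744094e-04 -9.64094689e-04
  5.50323867e-04  4.79888320e-04] [ 4.60799563  6.82723917 -0.77050596] 81.21155619621277
```

The handle is still at 198.4°, and the estimate for heavy side down is 197–198.6°. The grip is 81 N, so I'm handing in.

```bash
python3 -c "
from plant import *
print(job_done())"
```

```text
the job is handed in; nothing more can be done
None
```

I turned the wheel one full turn forward and half a turn back. I handed the job in at 14.6 s with the handle held still at 198.4° and an 81 N grip; by feel the heavy side is straight down at 197–199°. No verdict came back, and I didn't photograph the screwdriver and cutters again after the turn.

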